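Line up the spindle kit by height on the lower tier

ROBOT

A 6-joint arm with a two-finger parallel gripper is mounted at the origin on the work surface. World frame = base frame: x ahead of the robot, y to its left, z up, the work surface at z = 0. Lengths are in m, angles in rad, forces in N, time in s.
With the tool pointing down it reaches from about 0.375 to 0.9 m from the base axis. Payload 3.1 kg.
Tool frame: the origin (TCP) lies between the finger pads; the fingertips stand manip.finger_overhang ahead of it and the grasp point (between the pads) lies 5 mm behind it (manip.finger_overhang is the distance from the TCP to the fingertips, in m); z points along the fingers, y is the line along which they close (so a half turn about z gives the same grasp; the last joint's range is limited). The gripper opens to 85 mm and grips with 20 to 120 N. Pads are 22 mm wide; open, the fingers measure 114 mm over their backs; the gripper's body (76 mm by 85 mm) begins 54 mm behind the grasp point. The pads swing forward as they close: fully open they stand 13 mm farther back than shut.
Start: joints at [-1.506, 0.527, 1.433, -0, 1.181, -0.178], TCP at [0.151, -0.606, 0.245] pointing down, gripper open.
Joint ranges: [-3.08, 3.08], [-0.75, 2.2], [0.22, 2.44], [-1.43, 4.57], [0, 2.65], [-2.85, 2.85]. Speed limits (rad/s): [2.79, 2.79, 3.14, 3.14, 3.14, 3.14].

INTERFACE

Orientations are given as a unit quaternion [x, y, z, w].
In Python, from station import manip gives the robot as it stands.
- The arm moves only by the tool drive_tool, never from a script. Its argument "plan" is a list of rows, each a list of 7 numbers: the shift along the tool's x, y, z in m, then the turn, a rotation vector about the tool's x, y, z in degrees, then the opening, from -1 (shut) to 1 (fully open). In form: [[x, y, z, wx, wy, wz, gripper], ...]. A call has 1 to 10 rows; each row shifts and turns the commanded pose from where the row before left it, along the tool's axes as they then stand; what a row does not reach is not made up. A row lasts 1/10 s, in which the tool goes at most 50 mm and 8.59 degrees, less where a joint would pass 70% of its speed; a pose out of reach is approached as far as the arm can. A call is refused whole if a number of a shift passes 0.05 or a number of a turn 8.59, either way. A call with a gripper value outside its range is refused whole. The fingers move at their own pace and stop on an object; "newtons" is the grip in N (left out, the last holds). Time passes only in rows, so rows that do not move let the fingers close. It gives the time, the measured TCP pose, the force, the opening and the grip force at its end, in the units of the state.
- manip.sense(): the state, without advancing time (a new reading comes with each control period).
- manip.snapshot(name): name is "scene" or "top" or "wrist"; returns a dict with "image" (480x640x3 uint8, red, green, blue), "z_map" (480x640 float32, m along the optical axis (not along the pixel's ray), 0 where there is no reading), "fov_y" (degrees; the focal length in pixels is half the picture's height over the tangent of half this angle, whatever the lens; pixels are square), "cx", "cy" (the principal point, pixels), "extrinsics" (4x4, takes a point from camera to world coordinates); the wrist camera has in their place "mount" (4x4, takes a point from camera to tool coordinates, whose origin is the TCP and whose axes are the flange's). Camera axes: x right, y up, looking along -z (the intrinsics and any distortion apply to the point x, -y, -z); pixel columns grow to the right and rows downward; lengths in m; the calibration is good to about 2 mm. The wrist camera is an equidistant fisheye: a pixel r from the principal point sees the ray r / f radians off the axis. A picture is of the moment at which its call begins: read the wrist's pose just before it.
- manip.sign_off(): hands the job in; it is judged then, once.
The state is a dict: "t": time; "q": joint angles; "qd": joint speeds; "tau": joint torques, N m; "tcp_pos": TCP position; "tool_rot": TCP orientation; "force": force on the tool from outside, world axes, zero at the start; "ft_torque": the same for the moment, N m; "finger_gap": opening from 0.0 (shut) to 1.0 (fully open); "gripper_force": force on a finger pad.
Only numpy, scipy, OpenCV 4.12 (cv2) and the standard library are available. Lean on these libraries where they do the work, as an engineer would, in place of code of your own. Each camera call takes 0.05 s, during which the arm holds its last target. There are 200 camera calls.

TASK

Put the turntable's spindle kit away: stand the three stainless steel record weights and the red 45 adapter upright on the four cork marks of the lower plywood tier, one centred on each mark, in order of height, with the tallest next to the upper tier and the lowest at the far end. Set each one down gently rather than dropping it, and leave the espresso cup standing where it is.

Things in the scene. Friction and masses are not known exactly. Their poses are not given: they have to be found in the camera images.
- tall_weight: Tallest piece of the spindle kit: plain stainless steel column, 44 mm in diameter, 72 mm high, top edge bevelled above 64 mm; about 0.4 kg. Stands upright loose on the sideboard. Origin: centre of its underside, z up.
- stepped_weight: Second tallest: stainless steel record weight, 52 mm high, with a round foot 56 mm in diameter and 20 mm high and above it a round neck 32 mm in diameter; about 0.35 kg. Stands upright loose on the sideboard. Origin: centre of its underside, z up.
- puck_weight: Third tallest: flat stainless steel puck, 60 mm in diameter, 32 mm high, with a dark line round its side; about 0.4 kg. Stands loose on the sideboard. Origin: centre of its underside, z up.
- adapter_45: Lowest: red plastic 45 adapter, a disc 38 mm in diameter, 18 mm high at its middle, with upright sides up to 12 mm and a bevel above; 25 g. Lies flat and loose on the sideboard. Origin: centre of its underside, z up.
- mark_1: The -y end one of four equal fixed round cork marks, 68 mm across, 3 mm thick, in a row 90 mm apart on the lower plywood tier (deck 112 mm deep, 40 mm above the sideboard). Origin: centre of its underside, on the deck; things stand 3 mm above it. y runs along the row towards mark_4, x across the tier away from the robot, z up. The row is within 0.12 rad of the world's y.
- mark_2: The second of four equal fixed round cork marks, 68 mm across, 3 mm thick, in a row 90 mm apart on the lower plywood tier (deck 112 mm deep, 40 mm above the sideboard). Origin: centre of its underside, on the deck; things stand 3 mm above it. y runs along the row towards mark_4, x across the tier away from the robot, z up. The row is within 0.12 rad of the world's y.
- mark_3: The third of four equal fixed round cork marks, 68 mm across, 3 mm thick, in a row 90 mm apart on the lower plywood tier (deck 112 mm deep, 40 mm above the sideboard). Origin: centre of its underside, on the deck; things stand 3 mm above it. y runs along the row towards mark_4, x across the tier away from the robot, z up. The row is within 0.12 rad of the world's y.
- mark_4: The +y end one of four equal fixed round cork marks, 68 mm across, 3 mm thick, in a row 90 mm apart on the lower plywood tier (deck 112 mm deep, 40 mm above the sideboard). Origin: centre of its underside, on the deck; things stand 3 mm above it. y runs along the row towards mark_4, x across the tier away from the robot, z up. The row is within 0.12 rad of the world's y.
- upper_tier: The upper birch plywood tier: a small fixed bench, 112 mm (x) by 90 mm (y), 65 mm high, with a low clear stylus case on it (top at 79 mm), on one end of the lower tier, in line with the row, 115 mm from the nearest mark's centre. It may be at either end; a loose aluminium spirit level lies on the other. Origin: centre of its underside, on the deck.
- espresso_cup: White ceramic espresso cup without handle, 62 mm across the rim, 56 mm high, loose on the sideboard among the pieces (next to them, 100 mm or more between centres), to be left alone. Origin: centre of its underside, z up.
There are look-alikes about, which are no part of the job. Leave any blue or orange look-alike of the stepped_weight alone.

How it is judged:
By the outcome, as a careful person would: the job done as asked, in the order asked, and still so for the second after the job is handed in, with the robot touching nothing.
It also fails if it takes over 112 s, if anything falls off the work surface, if the arm or the gripper's body presses on something with over 40 N, if the wrist force passes 120 N, or if a joint passes its speed limit or range.

## Working session

There is one attempt and no reset: what is moved stays moved. The work goes in short steps, Python scripts to look and compute and a tool call to move; the robot and the scene stay as the last step left them, time stands still between calls to the robot, and variables do not carry over. Pictures are saved under pics/ and viewed, at most 14 in all, crops included, and the job is handed in when it is done.

Besides the shell and the picture viewer there is one more tool, called after "Emit:" by a JSON object that holds its "method" and its "body", one argument or row to a line. drive_tool: Moves the arm, as the interface text tells. Its arguments: {"type":"object","properties":{"plan":{"type":"array"},"newtons":{"type":"number"}},"required":["plan"]}

```bash
mkdir -p pics; ls; cat > h.py <<'E'
import numpy as np, cv2, pickle
from station import manip
def snap(n,f):
    s=manip.sense(); d=manip.snapshot(n); d['s']=s
    cv2.imwrite(f'pics/{f}.png',d['image'][:,:,::-1]); pickle.dump(d,open(f'pics/{f}.pkl','wb')); return d
def load(f): return pickle.load(open(f'pics/{f}.pkl','rb'))
def cloud(d):
    "world points HxWx3 for scene/top"
    f=240/np.tan(np.radians(d['fov_y'])/2); v,u=np.mgrid[:480,:640]; z=d['z_map']
    p=np.stack([(u-d['cx'])/f*z,-(v-d['cy'])/f*z,-z,np.ones_like(z)],-1)@np.array(d['extrinsics']).T
    p=p[...,:3]; p[z==0]=np.nan; return p
E
python3 - <<'E'
from h import *
d=snap('top','top1'); e=snap('scene','scene1'); w=snap('wrist','w1')
print({k:(v if np.size(v)<20 else np.shape(v)) for k,v in d.items()}); print(manip.finger_overhang, w['mount'],w['fov_y'],e['extrinsics'],e['fov_y'])
E
```

```text
pics
{'image': (480, 640, 3), 'z_map': (480, 640), 'fov_y': 49.44264260667722, 'cx': 315.6972433648264, 'cy': 241.62884700310818, 'extrinsics': array([[-0.07259544,  0.97652895, -0.20278343,  0.32842007],
       [-0.9973385 , -0.07245748,  0.00811408,  0.02355456],
       [-0.00676954,  0.20283276,  0.97918999,  0.98081339],
       [ 0.        ,  0.        ,  0.        ,  1.        ]]), 's': {'t': 0.0, 'q': array([-1.50550048e+00,  5.28477119e-01,  1.43392877e+00,  1.48858433e-05,
        1.18138977e+00, -1.78487164e-01]), 'qd': array([ 2.45208731e-04,  3.00915439e-05, -6.64341919e-05, -1.13323627e-03,
       -1.26390452e-03,  5.90864675e-04]), 'tau': array([ 1.62256129e-04, -4.42348731e+01, -1.78025097e+01, -1.07100034e-04,
        8.41158297e-03,  1.89097130e-05]), 'tcp_pos': array([ 0.15085369, -0.60580313,  0.24431844]), 'tool_rot': array([ 9.92580166e-01,  1.21587010e-01,  6.91787618e-05, -1.09935329e-03]), 'force': array([-0.49281476,  0.10106776, -0.40532556]), 'ft_torque': array([-0.02671365,  0.00574094, -0.00899695]), 'gripper_force': 0.0, 'finger_gap': 1.0016153452092809}}
0.014 [[-3.89215440e-04  9.52898947e-01  3.03287727e-01  7.74568786e-02]
 [ 9.99999858e-01  4.80960352e-04 -2.27807530e-04  6.28013061e-04]
 [-3.62946928e-04  3.03287595e-01 -9.52898999e-01 -1.28585251e-01]
 [ 0.00000000e+00  0.00000000e+00  0.00000000e+00  1.00000000e+00]] 65.70646984690485 [[ 0.5846259  -0.55677715  0.5900947   1.07805293]
 [ 0.81119292  0.41314081 -0.41386075 -0.36388183]
 [-0.01336399  0.72063436  0.6931865   0.71806029]
 [ 0.          0.          0.          1.        ]] 48.18718772256625
```

View pics/top1.png

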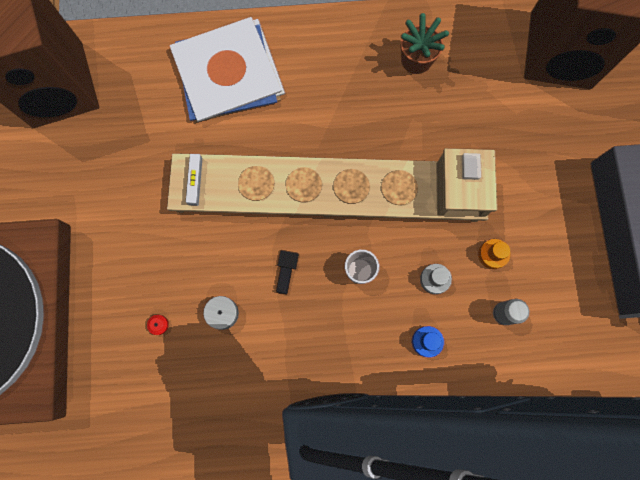

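View pics/scene1.png

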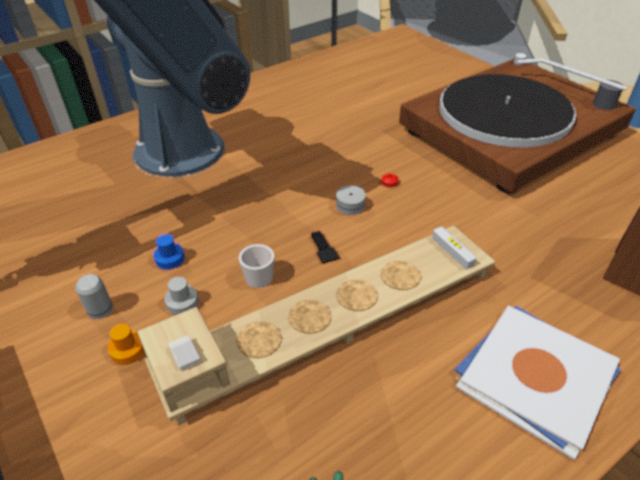

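The top view shows the upper tier at the right, which is -y, at (467,182). The marks are at (398,187), (351,185), (304,184) and (257,183), running from mark_1 to mark_4. The tall weight is at (512,312), the grey stepped weight at (436,278), the puck at (220,312), the adapter at (158,324) and the cup at (362,266). Orange and blue look-alikes stand near the stepped weight. The scene view agrees with this.

```bash
python3 - <<'E'
from h import *
P={n:cloud(load(n)) for n in('top1','scene1')}
I={n:load(n)['image'] for n in P}
t=P['top1']
for n,p in P.items():
    ok=(p[...,0]>.3)&(p[...,0]<.6)&(abs(p[...,1])<.3)&(p[...,2]<.008)&(p[...,2]>-.01); print(n,'table z',np.median(p[ok][:,2]), 'nan',np.isnan(p[...,0]).mean())
def circ(q):
    (c,r)=cv2.minEnclosingCircle((q[:,:2]*1000).astype(np.float32)); return np.round(np.array(c)/1000,4),round(r,1)
obj={'tall':((512,312),.064,.08),'step':((436,278),.047,.06),'puck':((220,312),.027,.04),'adapt':((158,324),.008,.03),'cup':((362,266),.05,.065),'orange':((495,253),.047,.06),'blue':((430,341),.047,.06),'brush':((287,272),.006,.05)}
for k,(uv,a,b) in obj.items():
    c0=t[uv[1],uv[0]][:2]
    for n,p in P.items():
        m=(np.linalg.norm(p[...,:2]-c0,axis=-1)<.055)&(p[...,2]>a)&(p[...,2]<b)
        _,l=cv2.connectedComponents(m.astype(np.uint8)); cs=np.bincount(l[m]); 
        if not m.any(): print(k,n,'none');continue
        q=p[l==cs.argmax()]; print(k,n,len(q),q.mean(0).round(4),np.median(q[:,2]).round(4),circ(q), (q[:,:2].min(0)+q[:,:2].max(0))/2, np.ptp(q,axis=0).round(3))
# marks by colour
for n,p in P.items():
    h=cv2.cvtColor(I[n],cv2.COLOR_RGB2HSV)
    dk=(p[...,2]>.036)&(p[...,2]<.05)&(p[...,0]>.4)&(abs(p[...,1])<.5)
    for uv in((398,187),(351,185),(304,184),(257,183)):
        c=t[uv[1],uv[0]][:2]; 
        near=dk&(np.linalg.norm(p[...,:2]-c,axis=-1)<.048)
        x=h[...,1].astype(float); thr,_=cv2.threshold(h[...,1][near].reshape(-1,1),0,255,cv2.THRESH_OTSU)
        m=near&(h[...,1]>thr); m=cv2.morphologyEx(m.astype(np.uint8),cv2.MORPH_OPEN,np.ones((5,5)))>0
        q=p[m]; print(n,thr,len(q),q.mean(0).round(4),(q[:,:2].min(0)+q[:,:2].max(0))/2,np.ptp(q,axis=0).round(3))
    q=p[(p[...,2]>.1)&(p[...,2]<.11)&(p[...,0]>.4)&(p[...,0]<.7)&(abs(p[...,1])<.5)]
    if len(q): print('upper',q.mean(0),cv2.minAreaRect((q[:,:2]*1000).astype(np.float32)))
E
```

```text
top1 table z -0.0002780053479054523 nan 0.004176432291666666
scene1 table z -0.0005168442961208664 nan 0.004137369791666666
tall top1 465 [ 0.3698 -0.322   0.0701] 0.0705 (array([ 0.3702, -0.3236]), 21.7) [ 0.37074289 -0.32343881] [0.042 0.043 0.012]
tall scene1 407 [ 0.3761 -0.3245  0.07  ] 0.0708 (array([ 0.3738, -0.3236]), 21.5) [ 0.3740345  -0.32384948] [0.04  0.042 0.011]
step top1 247 [ 0.4422 -0.2015  0.0513] 0.0513 (array([ 0.4427, -0.2021]), 16.0) [ 0.44262305 -0.20152917] [0.031 0.031 0.009]
step scene1 230 [ 0.4453 -0.2025  0.051 ] 0.0512 (array([ 0.4442, -0.2033]), 17.3) [ 0.44390591 -0.20204449] [0.033 0.031 0.008]
puck top1 853 [0.408  0.1988 0.0318] 0.0318 (array([0.4078, 0.199 ]), 30.1) [0.40826762 0.19864023] [0.058 0.059 0.009]
puck scene1 444 [0.4119 0.1975 0.0311] 0.0312 (array([0.4098, 0.1994]), 31.9) [0.41035987 0.19849812] [0.06  0.059 0.008]
adapt top1 335 [0.3954 0.3176 0.0159] 0.0162 (array([0.3958, 0.3188]), 19.0) [0.39597727 0.31875879] [0.037 0.036 0.014]
adapt scene1 153 [0.4018 0.3155 0.0146] 0.015 (array([0.3994, 0.3202]), 19.7) [0.39987227 0.32063065]
[... 1303 characters left out ...]
 [0.6445 0.1201 0.0427] [0.64393356 0.12049158] [0.068 0.066 0.011]
upper [ 0.59743685 -0.25981957  0.10434045] ((544.3862915039062, 94.92340087890625), (130.2073516845703, 838.2891845703125), 9.390584945678711)
scene1 97.0 1266 [ 0.617  -0.1485  0.0425] [ 0.61471922 -0.14680329] [0.071 0.071 0.009]
scene1 97.0 1110 [ 0.6264 -0.0596  0.0424] [ 0.62497884 -0.05739504] [0.07  0.069 0.009]
scene1 95.0 999 [0.6362 0.0302 0.0424] [0.63433379 0.03125032] [0.07  0.068 0.008]
scene1 94.0 909 [0.6453 0.1198 0.0423] [0.64350049 0.1209787 ] [0.07  0.069 0.009]
upper [ 0.60709642 -0.2638512   0.10452172] ((604.2640991210938, -262.064697265625), (90.22125244140625, 115.56509399414062), 83.66045379638672)
```

Heights and diameters match the given sizes. From upper tier outward (-y to +y), tall goes to mark_1, stepped to mark_2, puck to mark_3 and adapter to mark_4. I'll turn the tool so its x runs along the row and the fingers close across it.

Emit:
{"method": "drive_tool", "body": {
  "plan": [
    [0, 0, 0, 0, 0, -7.8, 1],
    [0, 0, 0, 0, 0, -7.8, 1],
    [0, 0, 0, 0, 0, -7.8, 1],
    [0, 0, 0, 0, 0, -7.8, 1],
    [0, 0, 0, 0, 0, -7.8, 1],
    [0, 0, 0, 0, 0, -7.8, 1],
    [0, 0, 0, 0, 0, -7.8, 1],
    [0, 0, 0, 0, 0, -7.8, 1],
    [0, 0, 0, 0, 0, -7.7, 1],
    [0, 0, 0, 0, 0, 0, 1]
  ],
  "newtons": 40
}}

```text
t: 1.15
tcp_pos: [0.1509, -0.6062, 0.2449]
tool_rot: [0.743, 0.67, 0.0, -0.0]
force: [0.8, -0.3, 0.6]
finger_gap: 1.002
gripper_force: 0.0
```

```bash
cat >> h.py <<'E'
from scipy.spatial.transform import Rotation as R
def wcloud(d):
    "wrist cloud: (tool-frame points, world points)"
    f=240/np.tan(np.radians(d['fov_y'])/2); v,u=np.mgrid[:480,:640]; z=d['z_map']
    x,y=u-d['cx'],v-d['cy']; r=np.hypot(x,y)+1e-9; k=np.tan(np.minimum(r/f,1.5))*z/r
    p=np.stack([x*k,-y*k,-z,np.ones_like(z)],-1)@np.array(d['mount']).T; p=p[...,:3]; p[z==0]=np.nan
    return p, p@R.from_quat(d['s']['tool_rot']).as_matrix().T+d['s']['tcp_pos']
def go(*w):
    "shift to world TCP point in tool axes"
    s=manip.sense(); m=R.from_quat(s['tool_rot']).as_matrix(); print('tcp',s['tcp_pos'].round(4),'t',s['t'],'yaw',np.arctan2(m[1,0],m[0,0]).round(4),'tilt',m[:2,2].round(4),'gap',round(s['finger_gap'],3),'F',s['force'].round(1),'q',s['q'].round(2))
    for p in w: print('  shift',(m.T@(np.array(p)-s['tcp_pos'])).round(4))
def blob(p,c,a,b,r=.05):
    m=(np.linalg.norm(p[...,:2]-c,axis=-1)<r)&(p[...,2]>a)&(p[...,2]<b)
    if m.sum()<20: return print('none')
    _,l=cv2.connectedComponents(m.astype(np.uint8)); q=p[l==np.bincount(l[m]).argmax()]
    (cc,rr)=cv2.minEnclosingCircle((q[:,:2]*1000).astype(np.float32)); print(len(q),'mean',q.mean(0).round(4),'circle',np.round(cc,1),round(rr,1),'bbox',((q[:,:2].min(0)+q[:,:2].max(0))/2).round(4),np.ptp(q,axis=0).round(4))
E
python3 -c "
from h import *
go([.372,-.3235,.2],[.3,-.36,.24])"
```

```text
tcp [ 0.1509 -0.6062  0.2449] t 1.15 yaw 1.4671 tilt [-0.0001  0.0008] gap 1.002 F [ 0.8 -0.3  0.6] q [-1.51  0.53  1.43 -0.    1.18 -1.4 ]
  shift [0.3041 0.1907 0.0451]
  shift [0.2603 0.1228 0.0051]
```

Emit:
{"method": "drive_tool", "body": {
  "plan": [
    [0.0338, 0.0212, 0.005, 0, 0, 0, 1],
    [0.0338, 0.0212, 0.005, 0, 0, 0, 1],
    [0.0338, 0.0212, 0.005, 0, 0, 0, 1],
    [0.0338, 0.0212, 0.005, 0, 0, 0, 1],
    [0.0338, 0.0212, 0.005, 0, 0, 0, 1],
    [0.0338, 0.0212, 0.005, 0, 0, 0, 1],
    [0.0338, 0.0212, 0.005, 0, 0, 0, 1],
    [0.0338, 0.0212, 0.005, 0, 0, 0, 1],
    [0.0338, 0.0212, 0.005, 0, 0, 0, 1],
    [0, 0, 0, 0, 0, 0, 1]
  ]
}}

```text
t: 2.15
tcp_pos: [0.3734, -0.319, 0.1996]
tool_rot: [0.742, 0.67, 0.001, -0.002]
force: [-0.8, -0.2, -0.7]
finger_gap: 0.999
gripper_force: 0.0
```

```bash
python3 -c "
from h import *
d=snap('wrist','w2'); p,w=wcloud(d)
blob(w,[.372,-.3235],.06,.08); blob(w,[.372,-.3235],.02,.08,.04); blob(w,[.443,-.202],.045,.06,.03); blob(w,[.443,-.202],.01,.025,.04);go([.372,-.3235,.2])
ok=(w[...,2]<.01); print(np.median(w[ok][:,2]))"
```

```text
2549 mean [ 0.3706 -0.323   0.0703] circle [ 370.4 -325.5] 22.0 bbox [ 0.3704 -0.3252] [0.0436 0.0422 0.014 ]
3043 mean [ 0.3709 -0.3205  0.0656] circle [ 370.3 -325.5] 22.0 bbox [ 0.3704 -0.3249] [0.0436 0.0427 0.0541]
1364 mean [ 0.4418 -0.2044  0.0518] circle [ 442.2 -204. ] 16.2 bbox [ 0.4424 -0.204 ] [0.0319 0.0312 0.009 ]
1842 mean [ 0.437  -0.2075  0.0197] circle [ 442.5 -204. ] 28.2 bbox [ 0.4422 -0.2042] [0.0554 0.0552 0.0149]
tcp [ 0.3729 -0.3214  0.2   ] t 2.2 yaw 1.4691 tilt [-0.001   0.0013] gap 0.998 F [ 0.2 -0.4  0.3] q [-0.94  0.42  1.81 -0.    0.92 -0.84]
  shift [-0.0022 -0.0006 -0.    ]
1.1140385940369701e-05
```

View pics/w2.png

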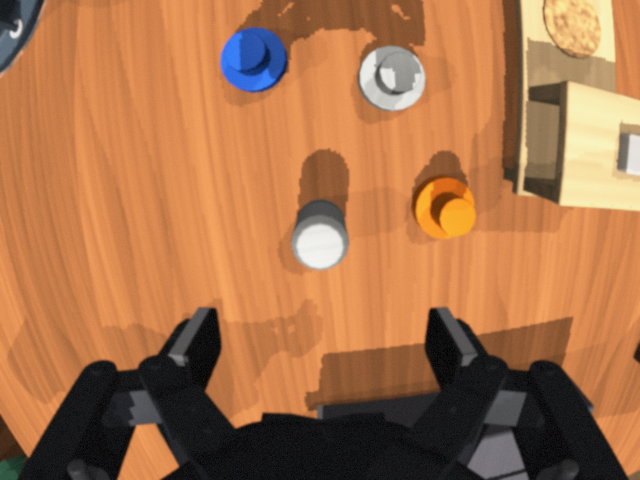

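The wrist view shows the tall weight at (320,240), centred between the fingers, with orange at (450,212) clear of them. Next I descend and grip.

Emit:
{"method": "drive_tool", "body": {
  "plan": [
    [-0.001, -0.0015, 0.03, 0, 0, 0, 1],
    [0, 0, 0.035, 0, 0, 0, 1],
    [0, 0, 0.035, 0, 0, 0, 1],
    [0, 0, 0.035, 0, 0, 0, 1],
    [0, 0, 0.025, 0, 0, 0, 1],
    [0, 0, 0.01, 0, 0, 0, 1],
    [0, 0, 0, 0, 0, 0, 1],
    [0, 0, 0, 0, 0, 0, -1],
    [0, 0, 0, 0, 0, 0, -1],
    [0, 0, 0, 0, 0, 0, -1]
  ],
  "newtons": 60
}}

```text
t: 3.2
tcp_pos: [0.3708, -0.3251, 0.0316]
tool_rot: [0.743, 0.67, -0.0, 0.001]
force: [-5.2, -0.2, 6.8]
finger_gap: 0.515
gripper_force: 6.4
```

Emit:
{"method": "drive_tool", "body": {
  "plan": [
    [0, 0, 0, 0, 0, 0, -1],
    [0, 0, 0, 0, 0, 0, -1],
    [0, 0, 0, 0, 0, 0, -1],
    [0, 0, 0, 0, 0, 0, -1]
  ]
}}

```text
t: 3.6
tcp_pos: [0.3709, -0.3251, 0.0319]
tool_rot: [0.743, 0.67, -0.0, 0.001]
force: [-0.8, -1.5, 5.3]
finger_gap: 0.503
gripper_force: 60.3
```

```bash
python3 -c "
from h import *
go([.372,-.3235,.2])"
```

```text
tcp [ 0.3709 -0.3251  0.0319] t 3.6 yaw 1.4676 tilt [ 0.0013 -0.0023] gap 0.503 F [-0.8 -1.5  5.3] q [-0.95  0.73  1.91 -0.    0.5  -0.84]
  shift [ 0.0014  0.0012 -0.1681]
```

Emit:
{"method": "drive_tool", "body": {
  "plan": [
    [0, 0, -0.02, 0, 0, 0, -1],
    [0, 0, -0.05, 0, 0, 0, -1],
    [0, 0, -0.05, 0, 0, 0, -1],
    [0, 0, -0.05, 0, 0, 0, -1],
    [0.033, 0.037, 0, 0, 0, 0, -1],
    [0.034, 0.038, 0, 0, 0, 0, -1],
    [0.034, 0.038, 0, 0, 0, 0, -1],
    [0.034, 0.038, 0, 0, 0, 0, -1],
    [0.033, 0.037, 0, 0, 0, 0, -1],
    [0.0334, 0.0368, 0, 0, 0, 0, -1]
  ]
}}

```text
t: 4.6
tcp_pos: [0.6131, -0.1471, 0.2002]
tool_rot: [0.743, 0.67, -0.0, -0.0]
force: [1.1, -0.9, -3.6]
finger_gap: 0.5
gripper_force: 62.9
```

Emit:
{"method": "drive_tool", "body": {
  "plan": [
    [0, 0, 0, 0, 0, 0, -1],
    [0, 0, 0, 0, 0, 0, -1],
    [0, 0, 0, 0, 0, 0, -1],
    [0, 0, 0, 0, 0, 0, -1]
  ]
}}

```text
t: 5.0
tcp_pos: [0.6111, -0.1499, 0.2001]
tool_rot: [0.743, 0.669, -0.0, -0.001]
force: [-0.2, 0.5, -3.9]
finger_gap: 0.503
gripper_force: 63.1
```

```bash
cat >> h.py <<'E'
MK=[(.6157,-.1478),(.6252,-.0582),(.6348,.0310),(.6441,.1203)]
def mark(w,d,c):
    h=cv2.cvtColor(d['image'],cv2.COLOR_RGB2HSV)[...,1]
    near=(abs(w[...,2]-.042)<.008)&(np.linalg.norm(w[...,:2]-c,axis=-1)<.046)
    if near.sum()<200: return print('mark none')
    t,_=cv2.threshold(h[near].reshape(-1,1),0,255,cv2.THRESH_OTSU)
    m=cv2.morphologyEx((near&(h>t)).astype(np.uint8),cv2.MORPH_OPEN,np.ones((7,7)))>0
    q=w[m]; print('mark',t,len(q),q.mean(0).round(4),'bbox',((q[:,:2].min(0)+q[:,:2].max(0))/2).round(4),np.ptp(q[:,:2],axis=0).round(3))
E
python3 -c "
from h import *
d=snap('wrist','w3'); p,w=wcloud(d)
for c in MK: mark(w,d,c)
go([.6157,-.1478,.08])
blob(p,[0,0],-.1,.04,.04)
"
```

```text
mark 95.0 5047 [ 0.6168 -0.1476  0.0428] bbox [ 0.6153 -0.1503] [0.069 0.074]
mark 107.0 5660 [ 0.6266 -0.0584  0.0429] bbox [ 0.6268 -0.0593] [0.065 0.068]
mark 115.0 2714 [0.6333 0.0142 0.0429] bbox [0.6344 0.0136] [0.066 0.037]
mark none
tcp [ 0.6113 -0.15    0.2003] t 5.05 yaw 1.4654 tilt [-0.001   0.0003] gap 0.498 F [ 0.  -0.4 -3.8] q [-0.42  0.58  1.46 -0.    1.09 -0.31]
  shift [0.0027 0.0043 0.1203]
44597 mean [ 0.012   0.     -0.0469] circle [-0.1 -0. ] 40.0 bbox [0.0049 0.    ] [0.0343 0.0799 0.1202]
```

View pics/w3.png

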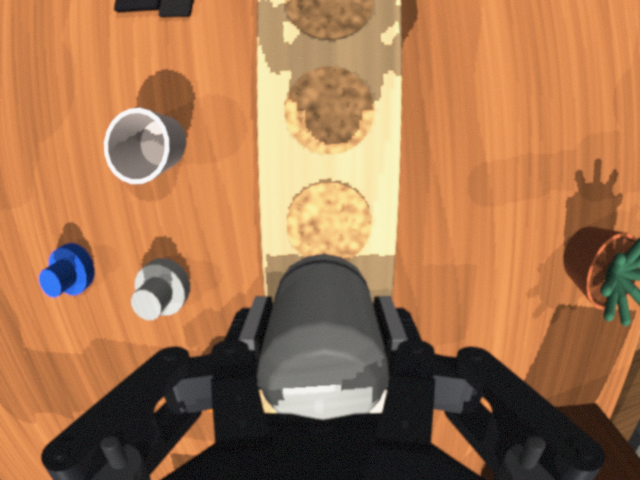

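The weight hangs square between the pads, and mark_1 at (330,220) is measured within 2 mm of the top camera's value. I'll shift onto it and lower.

Emit:
{"method": "drive_tool", "body": {
  "plan": [
    [0.0022, 0.005, 0.02, 0, 0, 0, -1],
    [0, 0, 0.03, 0, 0, 0, -1],
    [0, 0, 0.03, 0, 0, 0, -1],
    [0, 0, 0.02, 0, 0, 0, -1],
    [0, 0, 0.015, 0, 0, 0, -1],
    [0, 0, 0.004, 0, 0, 0, -1],
    [0, 0, 0, 0, 0, 0, -1],
    [0, 0, 0, 0, 0, 0, -1],
    [0, 0, 0, 0, 0, 0, -1]
  ]
}}

```text
t: 5.95
tcp_pos: [0.6187, -0.1479, 0.0827]
tool_rot: [0.743, 0.67, 0.001, 0.001]
force: [0.2, 1.3, -3.5]
finger_gap: 0.507
gripper_force: 63.1
```

Emit:
{"method": "drive_tool", "body": {
  "plan": [
    [0, 0, 0.001, 0, 0, 0, -1],
    [0, 0, 0.001, 0, 0, 0, -1],
    [0, 0, 0.001, 0, 0, 0, -1],
    [0, 0, 0, 0, 0, 0, -1]
  ]
}}

```text
t: 6.35
tcp_pos: [0.6176, -0.1473, 0.0782]
tool_rot: [0.743, 0.67, -0.0, -0.0]
force: [0.6, -0.1, -4.8]
finger_gap: 0.502
gripper_force: 63.1
```

Emit:
{"method": "drive_tool", "body": {
  "plan": [
    [-0.0005, -0.001, 0.001, 0, 0, 0, -1],
    [0, 0, 0.001, 0, 0, 0, -1],
    [0, 0, 0, 0, 0, 0, -1],
    [0, 0, 0, 0, 0, 0, -1]
  ]
}}

```text
t: 6.75
tcp_pos: [0.6167, -0.1479, 0.0762]
tool_rot: [0.743, 0.67, -0.0, -0.0]
force: [-0.2, -0.5, -3.6]
finger_gap: 0.504
gripper_force: 63.1
```

Emit:
{"method": "drive_tool", "body": {
  "plan": [
    [0, 0, 0.001, 0, 0, 0, -1],
    [0, 0, 0, 0, 0, 0, -1],
    [0, 0, 0, 0, 0, 0, -1]
  ]
}}

```text
t: 7.05
tcp_pos: [0.6167, -0.1478, 0.0753]
tool_rot: [0.743, 0.67, -0.0, -0.0]
force: [-0.0, -0.7, -4.0]
finger_gap: 0.501
gripper_force: 63.1
```

Emit:
{"method": "drive_tool", "body": {
  "plan": [
    [0, 0, 0.0007, 0, 0, 0, -1],
    [0, 0, 0, 0, 0, 0, -1],
    [0, 0, 0.0005, 0, 0, 0, -1],
    [0, 0, 0, 0, 0, 0, -1]
  ]
}}

```text
t: 7.45
tcp_pos: [0.6168, -0.1478, 0.075]
tool_rot: [0.743, 0.67, 0.0, 0.0]
force: [-1.5, 1.1, 4.7]
finger_gap: 0.503
gripper_force: 63.6
```

Contact is made. Release and rise.

Emit:
{"method": "drive_tool", "body": {
  "plan": [
    [0, 0, 0, 0, 0, 0, 0.2],
    [0, 0, 0, 0, 0, 0, 0.5],
    [0, 0, 0, 0, 0, 0, 1],
    [0, 0, 0, 0, 0, 0, 1],
    [0, 0, -0.03, 0, 0, 0, 1],
    [0, 0, -0.04, 0, 0, 0, 1],
    [0, 0, -0.05, 0, 0, 0, 1],
    [0, 0, 0, 0, 0, 0, 1],
    [0, 0, 0, 0, 0, 0, 1],
    [0, 0, 0, 0, 0, 0, 1]
  ]
}}

```text
t: 8.45
tcp_pos: [0.6157, -0.1475, 0.1931]
tool_rot: [0.743, 0.67, -0.0, -0.001]
force: [0.1, -0.6, -0.8]
finger_gap: 1.0
gripper_force: 0.0
```

```bash
python3 -c "
from h import *
d=snap('wrist','w4'); p,w=wcloud(d)
blob(w,[.6165,-.148],.1,.13,.04)
mark(w,d,MK[0]);mark(w,d,MK[1])
blob(w,[.4425,-.2035],.045,.06,.03); blob(w,[.4425,-.2035],.01,.025,.04)
go([.4425,-.203,.19])
d=snap('top','t4'); blob(cloud(d),[.6165,-.148],.1,.13,.04)
"
```

```text
3792 mean [ 0.6171 -0.145   0.1131] circle [ 616.9 -148.1] 22.0 bbox [ 0.617  -0.1479] [0.0433 0.0431 0.0174]
mark 108.0 1899 [ 0.6173 -0.1333  0.0429] bbox [ 0.6156 -0.139 ] [0.069 0.047]
mark 101.0 6385 [ 0.6256 -0.0609  0.0428] bbox [ 0.6253 -0.0607] [0.069 0.073]
820 mean [ 0.4449 -0.202   0.0514] circle [ 443.  -202.9] 16.6 bbox [ 0.4433 -0.2031] [0.0313 0.0318 0.0089]
1322 mean [ 0.452  -0.1967  0.0191] circle [ 443.5 -203.3] 28.2 bbox [ 0.4437 -0.2033] [0.0552 0.0562 0.0149]
tcp [ 0.6155 -0.1474  0.1925] t 8.5 yaw 1.4673 tilt [-0.0031  0.0014] gap 1.0 F [-0.1 -0.6 -0.9] q [-0.41  0.6   1.46  0.    1.09 -0.31]
  shift [-0.0732 -0.1664  0.003 ]
none
```

Emit:
{"method": "drive_tool", "body": {
  "plan": [
    [-0.0146, -0.0333, 0, 0, 0, 0, 1],
    [-0.0146, -0.0333, 0, 0, 0, 0, 1],
    [-0.0146, -0.0333, 0, 0, 0, 0, 1],
    [-0.0146, -0.0333, 0, 0, 0, 0, 1],
    [-0.0146, -0.0333, 0, 0, 0, 0, 1],
    [0, 0, 0, 0, 0, 0, 1],
    [0, 0, 0, 0, 0, 0, 1],
    [0, 0, 0, 0, 0, 0, 1],
    [0, 0, 0, 0, 0, 0, 1]
  ]
}}

```text
t: 9.45
tcp_pos: [0.4446, -0.2032, 0.1938]
tool_rot: [0.742, 0.67, 0.0, 0.0]
force: [0.2, 0.2, 0.7]
finger_gap: 1.001
gripper_force: 0.0
```

```bash
python3 -c "
from h import *
d=snap('wrist','w5'); p,w=wcloud(d)
blob(w,[.443,-.203],.045,.06,.03); blob(w,[.443,-.203],.01,.025,.04)
go([.443,-.2035,.038])
"
```

```text
1333 mean [ 0.4427 -0.2027  0.0518] circle [ 442.6 -203.5] 16.2 bbox [ 0.4427 -0.2036] [0.0309 0.0321 0.0088]
1807 mean [ 0.4434 -0.1967  0.0198] circle [ 442.7 -203.8] 28.2 bbox [ 0.4427 -0.2039] [0.0553 0.0555 0.0146]
tcp [ 0.4445 -0.2031  0.1939] t 9.5 yaw 1.4684 tilt [ 0.0003 -0.0001] gap 1.002 F [ 0.4  0.8 -0.2] q [-0.66  0.42  1.82  0.    0.9  -0.56]
  shift [-0.0006 -0.0015  0.1559]
```

Emit:
{"method": "drive_tool", "body": {
  "plan": [
    [-0.0006, -0.0015, 0.03, 0, 0, 0, 1],
    [0, 0, 0.035, 0, 0, 0, 1],
    [0, 0, 0.035, 0, 0, 0, 1],
    [0, 0, 0.03, 0, 0, 0, 1],
    [0, 0, 0.018, 0, 0, 0, 1],
    [0, 0, 0.007, 0, 0, 0, 1],
    [0, 0, 0, 0, 0, 0, 1],
    [0, 0, 0, 0, 0, 0, 0.3],
    [0, 0, 0, 0, 0, 0, -1],
    [0, 0, 0, 0, 0, 0, -1]
  ]
}}

```text
t: 10.5
tcp_pos: [0.4426, -0.2041, 0.0401]
tool_rot: [0.743, 0.67, 0.0, 0.001]
force: [-0.3, 0.1, 0.2]
finger_gap: 0.515
gripper_force: 0.0
```

Emit:
{"method": "drive_tool", "body": {
  "plan": [
    [0, 0, 0, 0, 0, 0, -1],
    [0, 0, 0, 0, 0, 0, -1],
    [0, 0, 0, 0, 0, 0, -1],
    [0, 0, 0, 0, 0, 0, -1],
    [0, 0, 0, 0, 0, 0, -1]
  ]
}}

```text
t: 11.0
tcp_pos: [0.4425, -0.204, 0.0403]
tool_rot: [0.743, 0.67, 0.0, 0.001]
force: [-0.1, 0.3, 5.6]
finger_gap: 0.353
gripper_force: 59.0
```

```bash
python3 -c "
from h import *
go([.626,-.0588,.038])
"
```

```text
tcp [ 0.4425 -0.204   0.0403] t 11.0 yaw 1.4672 tilt [ 0.0018 -0.0012] gap 0.353 F [-0.1  0.3  5.6] q [-0.66  0.71  1.92  0.    0.51 -0.56]
  shift [0.1634 0.1675 0.0024]
```

Emit:
{"method": "drive_tool", "body": {
  "plan": [
    [0, 0, -0.02, 0, 0, 0, -1],
    [0, 0, -0.04, 0, 0, 0, -1],
    [0, 0, -0.05, 0, 0, 0, -1],
    [0, 0, -0.03, 0, 0, 0, -1],
    [0.027, 0.028, 0, 0, 0, 0, -1],
    [0.028, 0.028, 0, 0, 0, 0, -1],
    [0.028, 0.028, 0, 0, 0, 0, -1],
    [0.028, 0.028, 0, 0, 0, 0, -1],
    [0.027, 0.028, 0, 0, 0, 0, -1],
    [0.0254, 0.0275, 0, 0, 0, 0, -1]
  ]
}}

```text
t: 12.0
tcp_pos: [0.6254, -0.0568, 0.1784]
tool_rot: [0.743, 0.67, -0.001, -0.001]
force: [-0.3, -0.8, -4.4]
finger_gap: 0.354
gripper_force: 60.7
```

Emit:
{"method": "drive_tool", "body": {
  "plan": [
    [0, 0, 0, 0, 0, 0, -1],
    [0, 0, 0, 0, 0, 0, -1],
    [0, 0, 0, 0, 0, 0, -1],
    [0, 0, 0, 0, 0, 0, -1]
  ]
}}

```text
t: 12.4
tcp_pos: [0.6241, -0.0591, 0.1787]
tool_rot: [0.743, 0.669, -0.001, -0.001]
force: [-0.1, -0.5, -4.0]
finger_gap: 0.355
gripper_force: 60.9
```

```bash
python3 -c "
from h import *
d=snap('wrist','w6'); p,w=wcloud(d)
for c in MK[1:]: mark(w,d,c)
go([.6258,-.0587,.0835])
"
```

```text
mark 95.0 3784 [ 0.6276 -0.0459  0.0428] bbox [ 0.6252 -0.0435] [0.07  0.062]
mark 111.0 6767 [0.6363 0.0293 0.0429] bbox [0.6369 0.0297] [0.065 0.069]
mark 115.0 2369 [0.6432 0.1002 0.0429] bbox [0.6449 0.0997] [0.063 0.03 ]
tcp [ 0.6244 -0.0593  0.1789] t 12.45 yaw 1.4658 tilt [-0.0013  0.0002] gap 0.353 F [-0.5 -0.5 -3.9] q [-0.27  0.61  1.49 -0.    1.05 -0.17]
  shift [0.0007 0.0015 0.0954]
```

Consistent. Lower to just above contact, then creep.

Emit:
{"method": "drive_tool", "body": {
  "plan": [
    [0.0007, 0.0012, 0.02, 0, 0, 0, -1],
    [0, 0, 0.025, 0, 0, 0, -1],
    [0, 0, 0.025, 0, 0, 0, -1],
    [0, 0, 0.015, 0, 0, 0, -1],
    [0, 0, 0.006, 0, 0, 0, -1],
    [0, 0, 0, 0, 0, 0, -1],
    [0, 0, 0, 0, 0, 0, -1],
    [0, 0, 0, 0, 0, 0, -1],
    [0, 0, 0, 0, 0, 0, -1]
  ]
}}

```text
t: 13.35
tcp_pos: [0.6274, -0.058, 0.0893]
tool_rot: [0.743, 0.67, 0.001, 0.001]
force: [-0.9, -0.1, -4.5]
finger_gap: 0.351
gripper_force: 60.8
```

Emit:
{"method": "drive_tool", "body": {
  "plan": [
    [0, 0, 0.001, 0, 0, 0, -1],
    [0, 0, 0.001, 0, 0, 0, -1],
    [0, 0, 0, 0, 0, 0, -1],
    [0, 0, 0, 0, 0, 0, -1]
  ]
}}

```text
t: 13.75
tcp_pos: [0.6267, -0.0579, 0.086]
tool_rot: [0.743, 0.67, -0.0, -0.0]
force: [0.0, -0.1, -4.5]
finger_gap: 0.351
gripper_force: 60.8
```

Emit:
{"method": "drive_tool", "body": {
  "plan": [
    [-0.0005, -0.001, 0.001, 0, 0, 0, -1],
    [0, 0, 0.001, 0, 0, 0, -1],
    [0, 0, 0, 0, 0, 0, -1],
    [0, 0, 0, 0, 0, 0, -1]
  ]
}}

```text
t: 14.15
tcp_pos: [0.6256, -0.0583, 0.084]
tool_rot: [0.743, 0.67, -0.0, -0.0]
force: [-0.4, 0.1, -4.1]
finger_gap: 0.355
gripper_force: 60.8
```

Emit:
{"method": "drive_tool", "body": {
  "plan": [
    [0, 0, 0.0007, 0, 0, 0, -1],
    [0, 0, 0, 0, 0, 0, -1],
    [0, 0, 0, 0, 0, 0, -1]
  ]
}}

```text
t: 14.45
tcp_pos: [0.6257, -0.0583, 0.0834]
tool_rot: [0.743, 0.67, 0.0, 0.0]
force: [-0.2, 0.1, -4.2]
finger_gap: 0.352
gripper_force: 60.9
```

Emit:
{"method": "drive_tool", "body": {
  "plan": [
    [0, 0, 0.0007, 0, 0, 0, -1],
    [0, 0, 0, 0, 0, 0, -1],
    [0, 0, 0, 0, 0, 0, -1]
  ]
}}

```text
t: 14.75
tcp_pos: [0.6257, -0.0583, 0.0833]
tool_rot: [0.743, 0.67, 0.0, 0.0]
force: [-1.8, 0.2, 2.8]
finger_gap: 0.352
gripper_force: 61.5
```

Emit:
{"method": "drive_tool", "body": {
  "plan": [
    [0, 0, 0, 0, 0, 0, 0],
    [0, 0, 0, 0, 0, 0, 0.5],
    [0, 0, 0, 0, 0, 0, 1],
    [0, 0, 0, 0, 0, 0, 1],
    [0, 0, -0.03, 0, 0, 0, 1],
    [0, 0, -0.04, 0, 0, 0, 1],
    [0, 0, -0.04, 0, 0, 0, 1],
    [0, 0, 0, 0, 0, 0, 1],
    [0, 0, 0, 0, 0, 0, 1],
    [0, 0, 0, 0, 0, 0, 1]
  ]
}}

```text
t: 15.75
tcp_pos: [0.6246, -0.058, 0.1915]
tool_rot: [0.743, 0.67, -0.001, -0.001]
force: [-1.1, 0.6, -0.4]
finger_gap: 1.003
gripper_force: 0.0
```

```bash
python3 -c "
from h import *
d=snap('wrist','w7'); p,w=wcloud(d)
blob(w,[.6255,-.0585],.085,.11,.03);blob(w,[.6255,-.0585],.053,.07,.04)
for c in MK[1:]: mark(w,d,c)
blob(w,[.409,.199],.025,.04)
go([.409,.199,.17])
"
```

```text
1920 mean [ 0.6259 -0.0565  0.0945] circle [625.9 -57.7] 16.1 bbox [ 0.6259 -0.0579] [0.0313 0.0315 0.0119]
2368 mean [ 0.6267 -0.0489  0.0627] circle [625.6 -57.7] 28.1 bbox [ 0.6259 -0.0565] [0.0549 0.0534 0.0169]
mark 98.0 1985 [ 0.6291 -0.039   0.0411] bbox [ 0.6263 -0.0581] [0.068 0.092]
mark 104.0 6128 [0.6352 0.0288 0.0429] bbox [0.635  0.0294] [0.069 0.068]
mark 118.0 2787 [0.643  0.1038 0.0429] bbox [0.6444 0.1028] [0.067 0.036]
653 mean [0.4051 0.1786 0.0312] circle [404.8 187.7] 28.5 bbox [0.4048 0.1825] [0.0535 0.0306 0.0097]
tcp [ 0.6245 -0.058   0.191 ] t 15.8 yaw 1.4672 tilt [-0.0035  0.001 ] gap 1.001 F [-0.4  0.5 -0.5] q [-0.27  0.59  1.48  0.    1.07 -0.17]
  shift [ 0.2333 -0.2408  0.022 ]
```

Emit:
{"method": "drive_tool", "body": {
  "plan": [
    [0.0292, -0.0301, 0.0027, 0, 0, 0, 1],
    [0.0292, -0.0301, 0.0027, 0, 0, 0, 1],
    [0.0292, -0.0301, 0.0027, 0, 0, 0, 1],
    [0.0292, -0.0301, 0.0027, 0, 0, 0, 1],
    [0.0292, -0.0301, 0.0027, 0, 0, 0, 1],
    [0.0292, -0.0301, 0.0027, 0, 0, 0, 1],
    [0.0292, -0.0301, 0.0027, 0, 0, 0, 1],
    [0.0292, -0.0301, 0.0027, 0, 0, 0, 1],
    [0, 0, 0, 0, 0, 0, 1],
    [0, 0, 0, 0, 0, 0, 1]
  ]
}}

```text
t: 16.8
tcp_pos: [0.4092, 0.1994, 0.1702]
tool_rot: [0.742, 0.67, -0.001, -0.0]
force: [0.4, 0.2, 0.2]
finger_gap: 0.995
gripper_force: 0.0
```

Emit:
{"method": "drive_tool", "body": {
  "plan": [
    [0, 0, 0, 0, 0, 0, 1],
    [0, 0, 0, 0, 0, 0, 1]
  ]
}}

```text
t: 17.0
tcp_pos: [0.4114, 0.1982, 0.1709]
tool_rot: [0.743, 0.669, 0.0, 0.0]
force: [0.3, -0.8, 0.8]
finger_gap: 1.002
gripper_force: 0.0
```

```bash
python3 -c "
from h import *
d=snap('wrist','w8'); p,w=wcloud(d)
blob(w,[.409,.199],.025,.04);blob(w,[.398,.319],.01,.03,.03)
go([.409,.199,.021])
"
```

```text
4714 mean [0.4084 0.1993 0.0319] circle [408.4 198. ] 30.1 bbox [0.4083 0.1982] [0.0586 0.0591 0.0092]
1829 mean [0.3964 0.3169 0.0161] circle [395.9 317.7] 19.1 bbox [0.3958 0.3177] [0.0378 0.0379 0.0105]
tcp [0.4113 0.1981 0.1709] t 17.05 yaw 1.4654 tilt [ 0.0003 -0.    ] gap 0.996 F [ 0.2 -0.3 -0.5] q [ 0.2   0.43  1.92 -0.    0.79  0.31]
  shift [ 0.0006 -0.0024  0.1499]
```

View pics/w8.png

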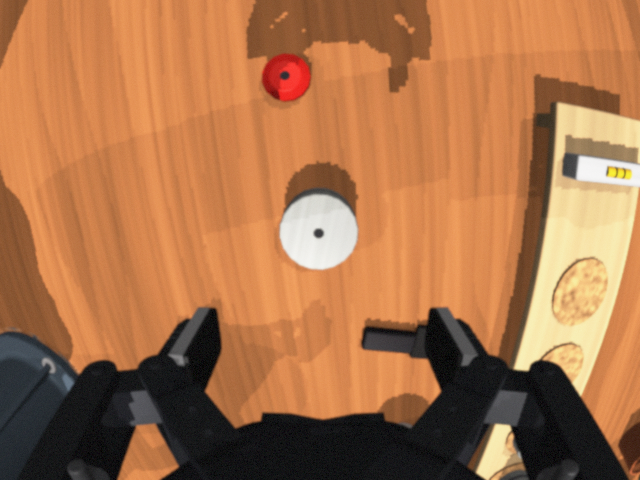

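The puck is at (318,230), centred between the fingers, and the adapter is at (287,78).

Emit:
{"method": "drive_tool", "body": {
  "plan": [
    [0.0003, -0.003, 0.03, 0, 0, 0, 1],
    [0, 0, 0.035, 0, 0, 0, 1],
    [0, 0, 0.035, 0, 0, 0, 1],
    [0, 0, 0.03, 0, 0, 0, 1],
    [0, 0, 0.015, 0, 0, 0, 1],
    [0, 0, 0.005, 0, 0, 0, 1],
    [0, 0, 0, 0, 0, 0, 1],
    [0, 0, 0, 0, 0, 0, 1],
    [0, 0, 0, 0, 0, 0, -1],
    [0, 0, 0, 0, 0, 0, -1]
  ]
}}

```text
t: 18.05
tcp_pos: [0.4082, 0.1997, 0.022]
tool_rot: [0.743, 0.67, 0.001, 0.001]
force: [8.8, -0.8, 7.1]
finger_gap: 0.689
gripper_force: 6.2
```

Emit:
{"method": "drive_tool", "body": {
  "plan": [
    [0, 0, 0, 0, 0, 0, -1],
    [0, 0, 0, 0, 0, 0, -1],
    [0, 0, 0, 0, 0, 0, -1],
    [0, 0, 0, 0, 0, 0, -1]
  ]
}}

```text
t: 18.45
tcp_pos: [0.4081, 0.1997, 0.0224]
tool_rot: [0.743, 0.67, 0.001, 0.001]
force: [0.8, -0.7, 7.3]
finger_gap: 0.677
gripper_force: 63.5
```

```bash
python3 -c "
from h import *
go([.6355,.0303,.023])
"
```

```text
tcp [0.4081 0.1997 0.0224] t 18.45 yaw 1.4673 tilt [0.0028 0.0005] gap 0.677 F [ 0.8 -0.7  7.3] q [ 0.21  0.73  2.01 -0.    0.39  0.31]
  shift [-0.145   0.2437 -0.    ]
```

Emit:
{"method": "drive_tool", "body": {
  "plan": [
    [0, 0, -0.02, 0, 0, 0, -1],
    [0, 0, -0.04, 0, 0, 0, -1],
    [0, 0, -0.05, 0, 0, 0, -1],
    [0, 0, -0.04, 0, 0, 0, -1],
    [-0.02, 0.035, 0, 0, 0, 0, -1],
    [-0.025, 0.042, 0, 0, 0, 0, -1],
    [-0.025, 0.042, 0, 0, 0, 0, -1],
    [-0.025, 0.042, 0, 0, 0, 0, -1],
    [-0.025, 0.042, 0, 0, 0, 0, -1],
    [-0.024, 0.0405, 0, 0, 0, 0, -1]
  ]
}}

```text
t: 19.45
tcp_pos: [0.6351, 0.0299, 0.1707]
tool_rot: [0.743, 0.669, -0.0, -0.001]
force: [1.2, 0.9, -2.7]
finger_gap: 0.677
gripper_force: 67.4
```

Emit:
{"method": "drive_tool", "body": {
  "plan": [
    [0, 0, 0, 0, 0, 0, -1],
    [0, 0, 0, 0, 0, 0, -1],
    [0, 0, 0, 0, 0, 0, -1],
    [0, 0, 0, 0, 0, 0, -1],
    [0, 0, 0, 0, 0, 0, -1]
  ]
}}

```text
t: 19.95
tcp_pos: [0.6336, 0.0322, 0.1712]
tool_rot: [0.742, 0.67, -0.0, -0.0]
force: [-0.1, 0.1, -4.1]
finger_gap: 0.672
gripper_force: 67.4
```

```bash
python3 -c "
from h import *
d=snap('wrist','w9'); p,w=wcloud(d)
for c in MK[2:]: mark(w,d,c)
go([.6352,.0308,.0655])
"
```

```text
mark 104.0 4145 [0.6365 0.0402 0.0429] bbox [0.6347 0.039 ] [0.069 0.049]
mark 115.0 7454 [0.6446 0.119  0.043 ] bbox [0.6445 0.1188] [0.068 0.068]
tcp [0.6339 0.0321 0.1713] t 20.0 yaw 1.4685 tilt [-0.0005  0.0001] gap 0.677 F [-0.3 -0.4 -3.2] q [-0.13  0.63  1.47  0.    1.04 -0.02]
  shift [-0.0011  0.0015  0.1058]
```

Emit:
{"method": "drive_tool", "body": {
  "plan": [
    [-0.0011, 0.001, 0.02, 0, 0, 0, -1],
    [0, 0, 0.03, 0, 0, 0, -1],
    [0, 0, 0.03, 0, 0, 0, -1],
    [0, 0, 0.015, 0, 0, 0, -1],
    [0, 0, 0.006, 0, 0, 0, -1],
    [0, 0, 0, 0, 0, 0, -1],
    [0, 0, 0, 0, 0, 0, -1],
    [0, 0, 0, 0, 0, 0, -1],
    [0, 0, 0.001, 0, 0, 0, -1],
    [0, 0, 0, 0, 0, 0, -1]
  ]
}}

```text
t: 21.0
tcp_pos: [0.6359, 0.0299, 0.0698]
tool_rot: [0.743, 0.67, 0.0, 0.0]
force: [-0.8, 0.4, -2.7]
finger_gap: 0.673
gripper_force: 67.4
```

Emit:
{"method": "drive_tool", "body": {
  "plan": [
    [0, 0, 0.001, 0, 0, 0, -1],
    [0, 0, 0, 0, 0, 0, -1],
    [0, 0, 0, 0, 0, 0, -1]
  ]
}}

```text
t: 21.3
tcp_pos: [0.6355, 0.0299, 0.0681]
tool_rot: [0.743, 0.67, -0.0, -0.0]
force: [-0.1, -0.3, -4.1]
finger_gap: 0.679
gripper_force: 67.4
```

Emit:
{"method": "drive_tool", "body": {
  "plan": [
    [0.001, 0, 0.001, 0, 0, 0, -1],
    [0, 0, 0.0007, 0, 0, 0, -1],
    [0, 0, 0, 0, 0, 0, -1],
    [0, 0, 0, 0, 0, 0, -1]
  ]
}}

```text
t: 21.7
tcp_pos: [0.6356, 0.031, 0.0663]
tool_rot: [0.743, 0.67, -0.0, -0.0]
force: [0.9, 0.8, -3.9]
finger_gap: 0.671
gripper_force: 67.4
```

Emit:
{"method": "drive_tool", "body": {
  "plan": [
    [0, 0, 0.0007, 0, 0, 0, -1],
    [0, 0, 0, 0, 0, 0, -1],
    [0, 0, 0, 0, 0, 0, -1]
  ]
}}

```text
t: 22.0
tcp_pos: [0.6357, 0.031, 0.0657]
tool_rot: [0.743, 0.67, -0.0, 0.0]
force: [-0.1, 0.2, -4.3]
finger_gap: 0.677
gripper_force: 67.6
```

Emit:
{"method": "drive_tool", "body": {
  "plan": [
    [0, 0, 0.0007, 0, 0, 0, -1],
    [0, 0, 0, 0, 0, 0, -1],
    [0, 0, 0, 0, 0, 0, -1]
  ]
}}

```text
t: 22.3
tcp_pos: [0.6357, 0.0309, 0.0656]
tool_rot: [0.743, 0.67, 0.0, 0.0]
force: [-1.6, 0.5, 1.7]
finger_gap: 0.673
gripper_force: 68.0
```

Emit:
{"method": "drive_tool", "body": {
  "plan": [
    [0, 0, 0, 0, 0, 0, 0.5],
    [0, 0, 0, 0, 0, 0, 0.7],
    [0, 0, 0, 0, 0, 0, 1],
    [0, 0, 0, 0, 0, 0, 1],
    [0, 0, -0.03, 0, 0, 0, 1],
    [0, 0, -0.04, 0, 0, 0, 1],
    [0, 0, -0.04, 0, 0, 0, 1],
    [0, 0, 0, 0, 0, 0, 1],
    [0, 0, 0, 0, 0, 0, 1],
    [0, 0, 0, 0, 0, 0, 1]
  ]
}}

```text
t: 23.3
tcp_pos: [0.6346, 0.0311, 0.1738]
tool_rot: [0.743, 0.67, -0.001, -0.001]
force: [-0.6, 0.1, -0.3]
finger_gap: 1.0
gripper_force: 0.0
```

```bash
python3 -c "
from h import *
d=snap('wrist','w10'); p,w=wcloud(d)
blob(w,[.6355,.0305],.065,.08,.04)
for c in MK[3:]: mark(w,d,c)
go([.397,.318,.15])
"
```

```text
6304 mean [0.6357 0.0312 0.0748] circle [635.6  29.4] 30.1 bbox [0.6355 0.0294] [0.0597 0.0594 0.0126]
mark 110.0 6812 [0.6444 0.1184 0.0429] bbox [0.6441 0.1196] [0.069 0.067]
tcp [0.6344 0.0311 0.1733] t 23.35 yaw 1.4672 tilt [-0.0035  0.0005] gap 0.994 F [ 0.1 -0.2 -0.2] q [-0.13  0.63  1.47  0.    1.05 -0.02]
  shift [ 0.2608 -0.2657  0.0243]
```

Emit:
{"method": "drive_tool", "body": {
  "plan": [
    [0.029, -0.0295, 0.0026, 0, 0, 0, 1],
    [0.029, -0.0295, 0.0026, 0, 0, 0, 1],
    [0.029, -0.0295, 0.0026, 0, 0, 0, 1],
    [0.029, -0.0295, 0.0026, 0, 0, 0, 1],
    [0.029, -0.0295, 0.0026, 0, 0, 0, 1],
    [0.029, -0.0295, 0.0026, 0, 0, 0, 1],
    [0.029, -0.0295, 0.0026, 0, 0, 0, 1],
    [0.029, -0.0295, 0.0026, 0, 0, 0, 1],
    [0.029, -0.0295, 0.0026, 0, 0, 0, 1],
    [0, 0, 0, 0, 0, 0, 1]
  ]
}}

```text
t: 24.35
tcp_pos: [0.3934, 0.32, 0.1498]
tool_rot: [0.741, 0.672, -0.003, -0.001]
force: [-0.1, -0.7, 0.3]
finger_gap: 1.003
gripper_force: 0.0
```

Emit:
{"method": "drive_tool", "body": {
  "plan": [
    [0, 0, 0, 0, 0, 0, 1],
    [0, 0, 0, 0, 0, 0, 1],
    [0, 0, 0, 0, 0, 0, 1],
    [0, 0, 0, 0, 0, 0, 1]
  ]
}}

```text
t: 24.75
tcp_pos: [0.3995, 0.3171, 0.1515]
tool_rot: [0.743, 0.669, 0.0, 0.0]
force: [0.4, 0.3, 1.1]
finger_gap: 0.999
gripper_force: 0.0
```

```bash
python3 -c "
from h import *
d=snap('wrist','w11'); p,w=wcloud(d)
blob(w,[.397,.318],.01,.03,.03);blob(w,[.397,.318],.014,.03,.03)
go([.397,.318,.019])
"
```

```text
1888 mean [0.396  0.3196 0.0161] circle [395.8 318.1] 19.0 bbox [0.3957 0.3181] [0.0373 0.0378 0.01  ]
1450 mean [0.396  0.3187 0.017 ] circle [395.4 318. ] 17.7 bbox [0.3956 0.3174] [0.0345 0.0336 0.0062]
tcp [0.3994 0.3172 0.1516] t 24.8 yaw 1.4654 tilt [ 0.0001 -0.    ] gap 0.996 F [-0.3  0.  -0.1] q [ 0.45  0.52  1.81 -0.    0.82  0.56]
  shift [ 0.0005 -0.0025  0.1326]
```

For the thin adapter I'll narrow the fingers while still high, because the pads swing forward as they close, and then lower carefully.

Emit:
{"method": "drive_tool", "body": {
  "plan": [
    [0.0006, -0.0035, 0.02, 0, 0, 0, 0.2],
    [0, 0, 0.03, 0, 0, 0, 0.2],
    [0, 0, 0.03, 0, 0, 0, 0.2],
    [0, 0, 0.02, 0, 0, 0, 0.2],
    [0, 0, 0, 0, 0, 0, 0.2],
    [0, 0, 0.01, 0, 0, 0, 0.2],
    [0, 0, 0.01, 0, 0, 0, 0.2],
    [0, 0, 0.006, 0, 0, 0, 0.2],
    [0, 0, 0, 0, 0, 0, 0.2],
    [0, 0, 0, 0, 0, 0, 0.2]
  ],
  "newtons": 20
}}

```text
t: 25.8
tcp_pos: [0.3952, 0.319, 0.0258]
tool_rot: [0.743, 0.67, 0.0, 0.0]
force: [-0.9, -0.1, -0.2]
finger_gap: 0.601
gripper_force: 0.0
```

```bash
python3 -c "
from h import *
d=snap('wrist','w12'); p,w=wcloud(d)
blob(w,[.396,.318],.005,.03,.022)
m=(abs(p[...,1])>.018)&(abs(p[...,1])<.045)&(abs(p[...,0])<.02)&(p[...,2]<.03); q=p[m]; print('tips z max',np.percentile(q[:,2],[50,90,98,99.8]))
go([.396,.318,.018])
cv2.imwrite('pics/w12c.png',cv2.resize(d['image'][200:440,160:480,::-1],(640,480)))
"
```

```text
5475 mean [0.3962 0.3222 0.0156] circle [395.8 318.3] 19.2 bbox [0.3958 0.3186] [0.0374 0.0375 0.0151]
tips z max [-0.03630453  0.02594502  0.02661291  0.02722087]
tcp [0.3953 0.3191 0.0259] t 25.85 yaw 1.4674 tilt [0.0006 0.0003] gap 0.6 F [ 0.5 -0.  -0.3] q [ 0.46  0.75  1.87 -0.    0.52  0.56]
  shift [-0.001   0.0008  0.0079]
```

View pics/w12c.png

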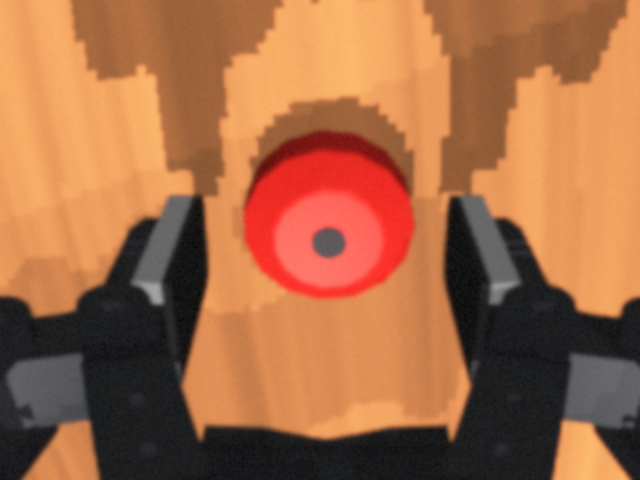

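The adapter sits centred between the open tips. I'll go down about 7 mm and close.

Emit:
{"method": "drive_tool", "body": {
  "plan": [
    [-0.0005, 0.0008, 0.003, 0, 0, 0, 0.2],
    [0, 0, 0.003, 0, 0, 0, 0.2],
    [0, 0, 0.001, 0, 0, 0, 0.2],
    [0, 0, 0, 0, 0, 0, 0.2],
    [0, 0, 0, 0, 0, 0, 0.2]
  ]
}}

```text
t: 26.35
tcp_pos: [0.3958, 0.3184, 0.0186]
tool_rot: [0.743, 0.67, -0.0, -0.0]
force: [-0.8, 0.4, 0.1]
finger_gap: 0.597
gripper_force: 0.0
```

Emit:
{"method": "drive_tool", "body": {
  "plan": [
    [0, 0, 0, 0, 0, 0, -0.1],
    [0, 0, 0, 0, 0, 0, -0.3],
    [0, 0, 0, 0, 0, 0, -0.4],
    [0, 0, 0, 0, 0, 0, -0.5],
    [0, 0, 0, 0, 0, 0, -1],
    [0, 0, 0, 0, 0, 0, -1]
  ]
}}

```text
t: 26.95
tcp_pos: [0.3959, 0.3184, 0.0189]
tool_rot: [0.743, 0.67, 0.0, 0.0]
force: [-0.4, -0.3, 5.4]
finger_gap: 0.424
gripper_force: 20.0
```

```bash
python3 -c "
from h import *
go([.6442,.120,.018])"
```

```text
tcp [0.3959 0.3184 0.0189] t 26.95 yaw 1.4673 tilt [0.0002 0.0001] gap 0.424 F [-0.4 -0.3  5.4] q [0.46 0.76 1.87 0.   0.5  0.56]
  shift [-0.1717  0.2675  0.0009]
```

Emit:
{"method": "drive_tool", "body": {
  "plan": [
    [0, 0, -0.01, 0, 0, 0, -1],
    [0, 0, -0.03, 0, 0, 0, -1],
    [0, 0, -0.05, 0, 0, 0, -1],
    [0, 0, -0.05, 0, 0, 0, -1],
    [-0.028, 0.044, 0, 0, 0, 0, -1],
    [-0.029, 0.045, 0, 0, 0, 0, -1],
    [-0.029, 0.045, 0, 0, 0, 0, -1],
    [-0.029, 0.045, 0, 0, 0, 0, -1],
    [-0.029, 0.045, 0, 0, 0, 0, -1],
    [-0.0277, 0.0435, 0, 0, 0, 0, -1]
  ]
}}

```text
t: 27.95
tcp_pos: [0.6313, 0.1296, 0.1588]
tool_rot: [0.743, 0.669, -0.0, -0.0]
force: [0.3, 0.2, -0.4]
finger_gap: 0.42
gripper_force: 20.2
```

Emit:
{"method": "drive_tool", "body": {
  "plan": [
    [0, 0, 0, 0, 0, 0, -1],
    [0, 0, 0, 0, 0, 0, -1],
    [0, 0, 0, 0, 0, 0, -1],
    [0, 0, 0, 0, 0, 0, -1],
    [0, 0, 0, 0, 0, 0, -1]
  ]
}}

```text
t: 28.45
tcp_pos: [0.6291, 0.1323, 0.1587]
tool_rot: [0.742, 0.67, -0.0, -0.0]
force: [0.0, -0.5, -0.3]
finger_gap: 0.423
gripper_force: 20.3
```

```bash
python3 -c "
from h import *
d=snap('wrist','w13'); p,w=wcloud(d)
mark(w,d,MK[3]);blob(p,[0,0],-.01,.03,.018)
go([.6442,.1200,.062])"
```

```text
mark 105.0 5274 [0.6471 0.1249 0.0429] bbox [0.6442 0.1199] [0.068 0.066]
5181 mean [ 0.0029 -0.0001  0.0026] circle [0. 0.] 18.0 bbox [ 0.     -0.0001] [0.0359 0.0358 0.0223]
tcp [0.6293 0.1322 0.1588] t 28.5 yaw 1.469 tilt [-0.0004  0.    ] gap 0.423 F [ 0.5 -0.2 -0.9] q [0.03 0.65 1.46 0.   1.03 0.14]
  shift [-0.0106  0.0161  0.0968]
```

View pics/w13.png

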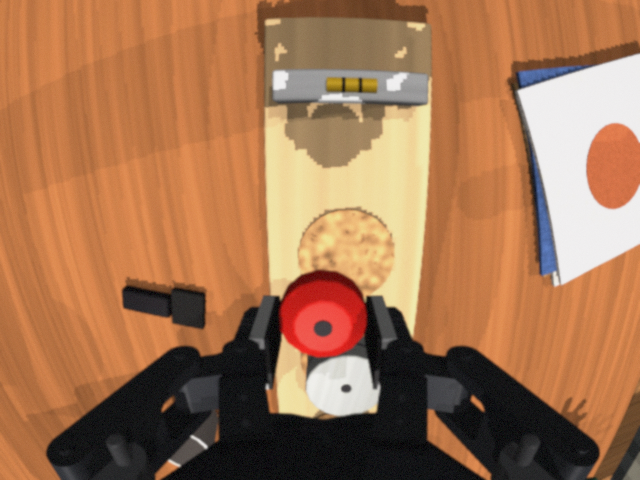

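The red adapter at (322,315) is held level, and mark_4 is visible at (347,250). I'll shift over it and lower.

Emit:
{"method": "drive_tool", "body": {
  "plan": [
    [-0.0106, 0.016, 0, 0, 0, 0, -1],
    [0, 0, 0.03, 0, 0, 0, -1],
    [0, 0, 0.03, 0, 0, 0, -1],
    [0, 0, 0.02, 0, 0, 0, -1],
    [0, 0, 0.01, 0, 0, 0, -1],
    [0, 0, 0.002, 0, 0, 0, -1],
    [0, 0, 0, 0, 0, 0, -1],
    [0, 0, 0, 0, 0, 0, -1],
    [0, 0, 0, 0, 0, 0, -1],
    [0, 0, 0, 0, 0, 0, -1]
  ]
}}

```text
t: 29.5
tcp_pos: [0.6456, 0.1189, 0.0677]
tool_rot: [0.743, 0.67, 0.001, 0.001]
force: [-0.0, 0.1, 0.6]
finger_gap: 0.421
gripper_force: 20.3
```

Emit:
{"method": "drive_tool", "body": {
  "plan": [
    [0, 0, 0.001, 0, 0, 0, -1],
    [0, 0, 0, 0, 0, 0, -1],
    [0, 0, 0, 0, 0, 0, -1]
  ]
}}

```text
t: 29.8
tcp_pos: [0.645, 0.1189, 0.0656]
tool_rot: [0.743, 0.67, -0.0, -0.0]
force: [1.1, 0.2, 0.4]
finger_gap: 0.421
gripper_force: 20.3
```

Emit:
{"method": "drive_tool", "body": {
  "plan": [
    [0.001, -0.0008, 0.001, 0, 0, 0, -1],
    [0, 0, 0.001, 0, 0, 0, -1],
    [0, 0, 0, 0, 0, 0, -1],
    [0, 0, 0, 0, 0, 0, -1]
  ]
}}

```text
t: 30.2
tcp_pos: [0.6443, 0.12, 0.0635]
tool_rot: [0.743, 0.67, -0.0, -0.0]
force: [1.6, -0.1, 0.5]
finger_gap: 0.42
gripper_force: 20.3
```

Emit:
{"method": "drive_tool", "body": {
  "plan": [
    [0, 0, 0.0007, 0, 0, 0, -1],
    [0, 0, 0, 0, 0, 0, -1],
    [0, 0, 0, 0, 0, 0, -1]
  ]
}}

```text
t: 30.5
tcp_pos: [0.6444, 0.12, 0.0629]
tool_rot: [0.743, 0.67, -0.0, -0.0]
force: [0.8, -0.1, 0.5]
finger_gap: 0.428
gripper_force: 20.3
```

Emit:
{"method": "drive_tool", "body": {
  "plan": [
    [0, 0, 0.0007, 0, 0, 0, -1],
    [0, 0, 0, 0, 0, 0, -1],
    [0, 0, 0, 0, 0, 0, -1]
  ]
}}

```text
t: 30.8
tcp_pos: [0.6443, 0.12, 0.0622]
tool_rot: [0.743, 0.67, -0.0, -0.0]
force: [0.1, -0.2, -0.2]
finger_gap: 0.426
gripper_force: 20.3
```

Emit:
{"method": "drive_tool", "body": {
  "plan": [
    [0, 0, 0.0006, 0, 0, 0, -1],
    [0, 0, 0, 0, 0, 0, -1],
    [0, 0, 0, 0, 0, 0, -1]
  ]
}}

```text
t: 31.1
tcp_pos: [0.6445, 0.12, 0.062]
tool_rot: [0.743, 0.67, 0.0, 0.0]
force: [-0.3, -0.6, 2.5]
finger_gap: 0.419
gripper_force: 20.5
```

Contact is made. Release slowly and retreat.

Emit:
{"method": "drive_tool", "body": {
  "plan": [
    [0, 0, 0, 0, 0, 0, 0],
    [0, 0, 0, 0, 0, 0, 0.2],
    [0, 0, 0, 0, 0, 0, 0.4],
    [0, 0, 0, 0, 0, 0, 0.4],
    [0, 0, -0.01, 0, 0, 0, 0.4],
    [0, 0, -0.03, 0, 0, 0, 1],
    [0, 0, -0.04, 0, 0, 0, 1],
    [0, 0, -0.05, 0, 0, 0, 1],
    [0, -0.04, 0, 0, 0, 0, 1],
    [0, -0.04, 0, 0, 0, 0, 1]
  ]
}}

```text
t: 32.1
tcp_pos: [0.5663, 0.1282, 0.1947]
tool_rot: [0.743, 0.669, 0.003, 0.002]
force: [-0.4, -1.0, 0.3]
finger_gap: 0.998
gripper_force: 0.0
```

Emit:
{"method": "drive_tool", "body": {
  "plan": [
    [0, -0.05, -0.01, 0, 0, 0, 1],
    [0, -0.05, -0.01, 0, 0, 0, 1],
    [0, -0.05, 0, 0, 0, 0, 1],
    [0.04, 0, 0, 0, 0, 0, 1],
    [0.05, 0, 0, 0, 0, 0, 1],
    [0.05, 0, 0, 0, 0, 0, 1],
    [0.05, 0, 0, 0, 0, 0, 1],
    [0, 0, 0, 0, 0, 0, 1],
    [0, 0, 0, 0, 0, 0, 1]
  ]
}}

```text
t: 33.0
tcp_pos: [0.4367, 0.3334, 0.2116]
tool_rot: [0.742, 0.671, 0.0, 0.0]
force: [-0.8, -0.6, 0.1]
finger_gap: 1.002
gripper_force: 0.0
```

```bash
python3 -c "
from h import *
for n in ('top','scene'):
    d=snap(n,n+'9'); w=cloud(d)
    blob(w,[.6165,-.148],.1,.125,.04)
    blob(w,[.6255,-.0585],.085,.11,.03)
    blob(w,[.6355,.0305],.065,.08,.04)
    blob(w,[.6442,.120],.05,.07,.03)
    blob(w,[.47,-.063],.05,.065,.04)
go()"
```

```text
485 mean [ 0.6135 -0.1454  0.1124] circle [ 615.2 -146.9] 22.3 bbox [ 0.6155 -0.1468] [0.0433 0.0429 0.0184]
258 mean [ 0.6243 -0.0562  0.0939] circle [625.1 -56.7] 16.2 bbox [ 0.6251 -0.0564] [0.0303 0.0312 0.0126]
831 mean [0.6337 0.0304 0.0743] circle [635.2  30.5] 30.3 bbox [0.6345 0.0306] [0.0585 0.0588 0.0149]
314 mean [0.6422 0.1205 0.0587] circle [644.4 120.5] 19.2 bbox [0.6445 0.121 ] [0.0382 0.0357 0.0159]
244 mean [ 0.4708 -0.0641  0.0551] circle [470.  -62.7] 30.7 bbox [ 0.4697 -0.0628] [0.0594 0.06   0.0109]
636 mean [ 0.6232 -0.1499  0.1115] circle [ 618.7 -147.8] 22.0 bbox [ 0.6204 -0.1481] [0.0404 0.0426 0.017 ]
322 mean [ 0.6291 -0.0584  0.0933] circle [626.9 -57. ] 17.1 bbox [ 0.6275 -0.0572] [0.0308 0.0313 0.0117]
901 mean [0.6397 0.0276 0.0737] circle [637.8  31. ] 31.4 bbox [0.6368 0.0304] [0.0603 0.0594 0.0131]
313 mean [0.6491 0.1169 0.0577] circle [646.3 119.9] 19.5 bbox [0.6463 0.1195] [0.0377 0.0379 0.0131]
286 mean [ 0.4718 -0.0637  0.0541] circle [471.1 -62.8] 31.7 bbox [ 0.4711 -0.0631] [0.0616 0.0615 0.009 ]
tcp [0.4366 0.3315 0.2113] t 33.1 yaw 1.4669 tilt [-0.0008 -0.0008] gap 1.001 F [-0.2  0.7 -0.6] q [ 0.45  0.47  1.66 -0.    1.01  0.55]
```

View pics/scene9.png

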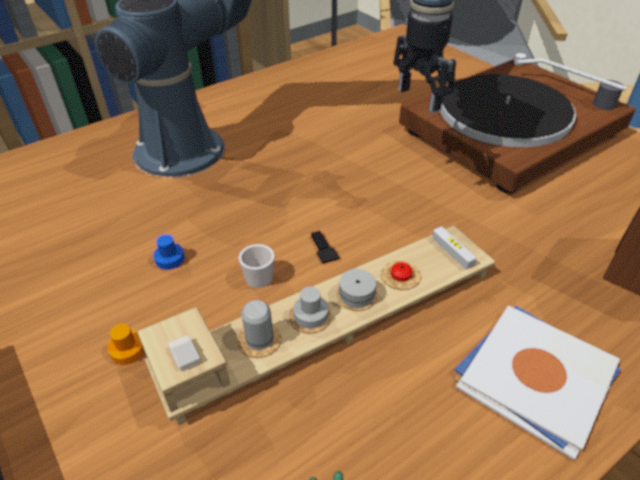

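The scene view shows all four pieces upright and centred to within about 2 mm: tall (258,325), stepped (311,307), puck (357,288) and adapter (401,271). The cup at (257,265) hasn't moved, and the arm is clear.

```bash
python3 -c "
from station import manip
print(manip.sign_off())"
```

```text
the job is handed in; nothing more can be done
None
```

The four pieces stand on the cork marks in height order, tallest next to the upper tier, each measured within about 2 mm of its mark's centre; the cup wasn't touched, and I handed the job in at about 33 s (the verdict wasn't shown).

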